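# Book in a parts carton with the label scanner

## Task

Book in the carton that carries the striped label: take the scanner from its cradle and hold it still for a full second, pointing squarely at the middle of the label with its window about 10 cm from it (it reads by itself). Then lay the scanner back down in its cradle and stand the carton upright in the grey tray; leave the other carton alone.

Things in the scene. Friction and masses are not known exactly. Their poses are not given: they have to be found in the camera images.
- scanner: grey and black stick scanner, 120 x 46 x 30 mm high, 0.14 kg. Origin: centre of its underside; +x: beam, z up. Grip part x -60 to 22 mm, 34 mm wide (y), z 0 to 26 mm; head x 22 to 60 mm, 46 mm wide, window in its front end. Starts in the cradle, beam along the cradle's +x, origin 6 mm above the cradle's. Grip it from above across y near x = -10 mm (no cradle walls there)
- scanner_window (a point): centre of the scanner's window, at (60.5, 0, 15) mm in the scanner's frame, same axes; the beam leaves it along +x
- cradle: fixed black cradle, 150 x 66 mm. Origin: centre of its underside; floor 6 mm above it. The scanner lies centred over it, head to +x, with 5 mm play. Walls up to z 22 mm: beside the head (x 27 to 63, inner faces y +-28 mm), beside the tail (x -66 to -46, y +-22 mm), behind the tail (x -67 mm); 12 mm high stop in front (x 67 mm); sides open for x -46 to 27 mm
- carton: the labelled cardboard carton, 60 (x) x 58 (y) x 110 mm high, 0.18 kg, loose, standing on the bench. Origin: centre of its underside, z up; the white label with black stripes is on its -x face, which faces roughly toward the robot
- carton_label (a point): middle of the label (46 wide x 34 mm high), at (-30, 0, 65) mm in the carton's frame, same axes; the label faces along -x
- plain_carton: the other cardboard carton, without a label, lower and wider: 70 (x) x 64 (y) x 75 mm high, loose. Origin: centre of its underside
- tray: fixed open grey plastic tray, 160 (x) x 130 (y) x 30 mm high, walls and floor 4 mm thick. Origin: centre of its underside
There are look-alikes about, which are no part of the job. Leave any turquoise look-alike of the cradle alone.

How it is judged:
By the outcome, as a careful person would: the job done as asked, in the order asked, and still so for the second after the job is handed in, with the robot touching nothing.
It also fails if it takes over 58 s, if anything falls off the work surface, if the arm or the gripper's body presses on something with over 40 N, if the wrist force passes 120 N, or if a joint passes its speed limit or range.

## Robot

A 6-joint arm with a two-finger parallel gripper is mounted at the origin on a cart in front of the work surface, level with it; the furniture and walls round the work are solid. World frame = base frame: x ahead of the robot, y to its left, z up, the work surface at z = 0. Lengths are in m, angles in degrees, forces in N, time in s.
With the tool pointing down it reaches from about 0.35 to 0.875 m from the base axis. Payload 4.2 kg.
Tool frame: the origin (TCP) lies midway between the tips of the shut fingers; the grasp point (between the pads) lies 19 mm behind it; z points along the fingers, y is the line along which they close (so a half turn about z gives the same grasp; the last joint's range is limited). The gripper opens to 87 mm and grips with 3 to 60 N. Pads are 19 mm wide; open, the fingers measure 117 mm over their backs; the gripper's body (75 mm by 190 mm) begins 51 mm behind the grasp point.
Start: joints at [79.045, 22.042, 0.453, 0, -68.411, -14.817], TCP at [0.272, 0.563, 0.223] pointing down, gripper open.
Joint ranges: [-179.83, 179.83], [-69.29, 118.12], [-61.27, 80.66], [-181.25, 117.63], [-171.15, -9.14], [-177.46, 177.46]. Speed limits (degrees/s): [159.86, 159.86, 180, 180, 180, 180].

## Interface

Orientations are given as [roll, pitch, yaw] about the fixed x, y, z axes, in that order (R = Rz(yaw) Ry(pitch) Rx(roll)).
In Python, from workcell import env gives the robot as it stands. The module is installed in compiled form; this text tells all that it offers. Calls block until the motion is done:
- env.goto(position, orientation): joint-space move of the TCP to a pose.
- env.move_straight(position, rotation=None, rate=0.15, force_limit=None): straight line of the TCP; rotation=None keeps the orientation; rate is the mean speed in m/s. With force_limit (N) it stops when the force on the tool has changed by that much, and returns True; else False.
- env.set_joints(angles): joint-space move.
- env.gripper_to(opening, grasp_force=None): opening from 0.0 (shut) to 1.0 (fully open); grasp_force is the grip in N (None keeps the last); returns when the fingers have stopped.
- env.dwell(seconds).
- env.inverse_kinematics(position, orientation): joint angles nearest the present ones, or None.
- env.read_state(): the state.
- env.grab_frame(name): name is "scene" or "top" or "wrist"; returns a dict with "image" (384x512x3 uint8, blue, green, red), "fx", "fy", "cx", "cy" (pixels), "position" and "orientation" of the camera in the world. Camera axes: x right, y up, looking along -z (the intrinsics and any distortion apply to the point x, -y, -z); pixel columns grow to the right and rows downward; lengths in m; the calibration is good to about 2 mm. A picture is of the moment at which its call begins. There is no depth.
A pose or a line that the arm cannot do raises env.Unreachable and nothing moves.
- env.close_job(): hands the job in; it is judged then, once.
Trained networks look in a picture, given as the dict that the camera call returned (one of the last four; its "shot" number tells which), for a name from the list of things; names that differ only in an ending like _2 or _b are one class to them, and where a whole thing is asked for, a point or a joint stands for the part that bears it (a point fixed in the world has none). Each returns a list of dicts, best first, with "score" (0 to 1); they miss things now and then, are a little off and sometimes report something else, mostly with a low value. They report only what shows in the picture. A call takes as long as a camera call. They do not tell look-alikes from the thing itself.
- env.search_frame(picture, thing): "xyz" ([x, y, z] in m, in world coordinates, good to about 4 mm: the middle of the surface that is visible of it).
- env.trace(picture, thing): "mask" (384x512 bool, what is visible of it).
The state is a dict: "clock": time; "joint_positions": joint angles; "qvel": joint speeds; "joint_torque": joint torques, N m; "position": TCP position; "tool_rot": TCP orientation; "force": force on the tool from outside, world axes, zero at the start; "wrist_torque": the same for the moment, N m; "opening": opening from 0.0 (shut) to 1.0 (fully open); "finger_force": force on a finger pad.
Only numpy, scipy, OpenCV 4.12 (cv2) and the standard library are available. Lean on these libraries where they do the work, as an engineer would, in place of code of your own. Each camera call takes 0.05 s, during which the arm holds its last target. There are 200 camera calls.

## Working session

There is one attempt and no reset: what is moved stays moved. The work goes in short steps, each a Python script; the robot and the scene stay as the last script left them, time stands still between calls to the robot, and variables do not carry over. Pictures are saved under pics/ and viewed, at most 10 in all, crops included, and the job is handed in when it is done.

```bash
mkdir -p pics; cat > h.py <<'E'
from workcell import env
import numpy as np, cv2
from scipy.spatial.transform import Rotation as R
def Rm(o): return R.from_euler('xyz',o,degrees=True).as_matrix()
E
python3 - <<'E'
from h import *
ims=[]
for n in ("scene","top"):
    p=env.grab_frame(n); ims.append(p["image"]); cv2.imwrite(f"pics/{n}0.png",p["image"])
    print(n,{k:v for k,v in p.items() if k!="image"})
    for t in ("scanner","cradle","carton","carton_label","plain_carton","tray"):
        for d in env.search_frame(p,t): print(t,round(d["score"],2),np.round(d["xyz"],3))
s=env.read_state();print(s["clock"],s["position"],s["tool_rot"])
E
```

```text
scene {'fx': 400.5394599863561, 'fy': 400.5394599863561, 'cx': 254.77267848574994, 'cy': 181.80274355053947, 'position': array([-0.07979429, -0.96967812,  0.95697456]), 'orientation': array([ 51.01857675,  -0.39267773, -37.5200161 ]), 'shot': 1}
scanner 0.58 [ 0.506 -0.347  0.033]
cradle 0.92 [ 0.518 -0.508  0.01 ]
cradle 0.73 [ 0.468 -0.362  0.009]
carton 0.85 [0.64  0.016 0.075]
carton_label 0.63 [0.64  0.016 0.072]
plain_carton 0.69 [ 0.639 -0.133  0.058]
tray 0.91 [0.556 0.297 0.003]
tray 0.69 [ 0.47  -0.363  0.007]
top {'fx': 437.7453825373511, 'fy': 437.7453825373511, 'cx': 251.8499560699081, 'cy': 189.07213152510423, 'position': array([ 0.3101856 , -0.09281824,  1.45202531]), 'orientation': array([ 10.98003448,  -0.89868697, -89.98195701]), 'shot': 2}
scanner 0.76 [ 0.503 -0.335  0.032]
cradle 0.78 [ 0.486 -0.338  0.008]
cradle 0.59 [ 0.52  -0.507  0.006]
carton 0.92 [0.642 0.036 0.108]
carton 0.38 [ 0.49  -0.341  0.009]
carton_label 0.6 [0.646 0.035 0.114]
plain_carton 0.7 [ 0.642 -0.109  0.074]
plain_carton 0.26 [ 0.505 -0.338  0.028]
tray 0.68 [0.558 0.29  0.002]
0.7 [0.27172041 0.56282725 0.22257893] [-1.79997154e+02  1.63396395e-04 -2.57709625e+01]
```

View pics/scene0.png

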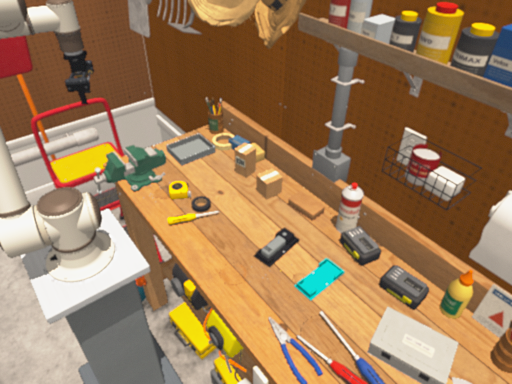

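View pics/top0.png

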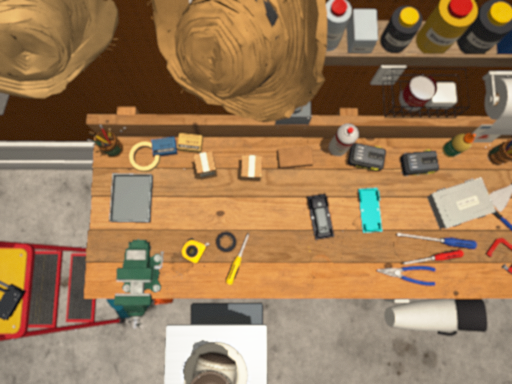

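The scene image shows the labelled carton at (245,158), the plain one at (268,182), the grey tray at (190,148), the scanner in the black cradle at (277,245) and the turquoise look-alike at (320,278). The turquoise one is ruled out because the cradle is black and holds the scanner. I'll check this close up with the wrist camera.

```bash
python3 - <<'E'
from h import *
import pickle
ps=[]
s=env.inverse_kinematics([0.47,-0.34,0.26],[180,0,0]); print(s, env.inverse_kinematics([0.47,-0.34,0.26],[180,0,180]))
env.goto([0.44,-0.34,0.26],[180,0,180] )
for k in range(2):
    if k: env.move_straight([0.44,-0.26,0.26],rate=0.25)
    p=env.grab_frame("wrist"); 
    p["det"]={}
    for t in ("scanner","scanner_window","cradle"):
        p["det"][t]=env.trace(p,t)
        for d in env.search_frame(p,t): print(t,round(d["score"],2),np.round(d["xyz"],3))
    ps.append(p); print(p["position"],p["orientation"],p["fx"],p["cx"],p["cy"])
pickle.dump(ps,open("w1.pkl","wb"))
cv2.imwrite("pics/w1.png",np.hstack([cv2.resize(p["image"],(400,300)) for p in ps]))
s=env.read_state();print(s["clock"],s["position"],s["joint_positions"])
E
```

```text
[-19.89173673  16.29352963  -2.56649515   0.         -71.13997522
 109.89173673] [-19.89173673  16.29352963  -2.56649515   0.         -71.13997522
 -70.10826327]
scanner 0.96 [ 0.504 -0.336  0.032]
cradle 0.84 [ 0.475 -0.357  0.008]
cradle 0.68 [ 0.51  -0.517  0.01 ]
[ 0.36154902 -0.3397134   0.42324948] [-1.66632442e+01 -1.43473966e-02  9.01005933e+01] 330.43988121793154 253.9011336771805 189.2499029992578
scanner 0.84 [ 0.506 -0.332  0.035]
scanner_window 0.96 [ 0.502 -0.34   0.031]
cradle 0.68 [ 0.475 -0.344  0.011]
cradle 0.65 [ 0.503 -0.512  0.008]
[ 0.36117032 -0.25953189  0.42367945] [-1.67104533e+01  1.15623513e-02  9.01343333e+01] 330.43988121793154 253.9011336771805 189.2499029992578
5.0833 [ 0.43991661 -0.26057439  0.25975804] [-1.24260285e+01  9.39782509e+00 -1.16812714e+01  1.90887481e-03
 -6.89465601e+01 -7.76369059e+01]
```

View pics/w1.png

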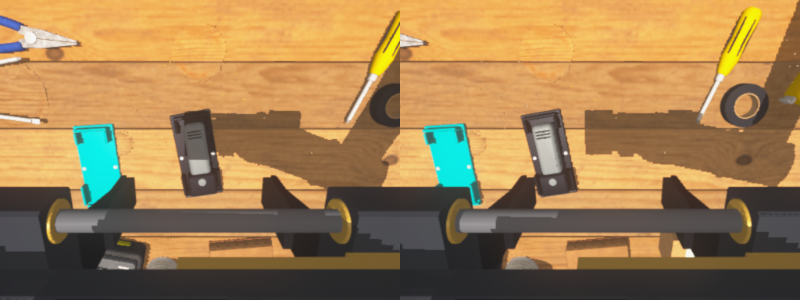

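Both frames show the scanner in the black cradle at about (195,150) left and (548,150) right. The turquoise look-alike is beside it at (95,165) and (452,165). I'll enlarge it to settle which way the head points.

```bash
python3 - <<'E'
import pickle,cv2,numpy as np
ps=pickle.load(open("w1.pkl","rb"))
out=[]
for p,(x0,y0) in zip(ps,((205,130),(145,130))):
    im=p["image"].copy()
    im=np.clip(im.astype(float)*1.6,0,255).astype(np.uint8)
    c=im[y0:y0+130,x0:x0+90]
    out.append(cv2.resize(c,None,fx=4.4,fy=4.4,interpolation=cv2.INTER_CUBIC))
    for t,ds in p["det"].items():
        for d in ds:
            m=d["mask"].astype(np.uint8); cs=max(cv2.findContours(m,0,2)[0],key=cv2.contourArea); r=cv2.minAreaRect(cs); print(t,d["score"],m.sum(),r, cv2.boxPoints(r).round(1).tolist())
cv2.imwrite("pics/c1.png",np.hstack(out)); print(np.hstack(out).shape)
E
```

```text
scanner 0.82 2875 ((253.85997009277344, 203.51998901367188), (95.17657470703125, 36.34528732299805), 81.8698959350586) [[229.10000610351562, 159.0], [265.1000061035156, 153.8000030517578], [278.6000061035156, 248.10000610351562], [242.60000610351562, 253.1999969482422]]
scanner_window 0.86 2786 ((253.81500244140625, 203.29766845703125), (94.50354766845703, 34.97315216064453), 81.25383758544922) [[229.3000030517578, 159.3000030517578], [263.8999938964844, 153.89999389648438], [278.29998779296875, 247.3000030517578], [243.6999969482422, 252.6999969482422]]
cradle 0.81 2462 ((250.98434448242188, 195.9130401611328), (107.23509216308594, 51.38400650024414), 79.82449340820312) [[216.1999969482422, 147.6999969482422], [266.79998779296875, 138.60000610351562], [285.70001220703125, 244.10000610351562], [235.1999969482422, 253.1999969482422]]
scanner 0.8 3086 ((190.41177368164062, 204.14707946777344), (96.04410552978516, 39.53330612182617), 75.96376037597656) [[159.60000610351562, 162.39999389648438], [197.89999389648438, 152.8000030517578], [221.1999969482422, 245.89999389648438], [182.89999389648438, 255.5]]
scanner_window 0.86 3007 ((190.1470947265625, 204.0882568359375), (96.28663635253906, 39.04823303222656), 75.96376037597656) [[159.5, 162.10000610351562], [197.39999389648438, 152.60000610351562], [220.8000030517578, 246.10000610351562], [182.89999389648438, 255.5]]
cradle 0.93 2555 ((190.64218139648438, 196.29446411132812), (110.02080535888672, 51.996131896972656), 77.76388549804688) [[153.60000610351562, 148.0], [204.39999389648438, 137.0], [227.6999969482422, 244.5], [176.89999389648438, 255.60000610351562]]
cradle 0.59 4484 ((66.76471710205078, 211.55885314941406), (114.47681427001953, 55.05558776855469), 75.96376037597656) [[26.200000762939453, 162.6999969482422], [79.5999984741211, 149.39999389648438], [107.4000015258789, 260.3999938964844], [53.900001525878906, 273.79998779296875]]
(572, 792, 3)
```

View pics/c1.png

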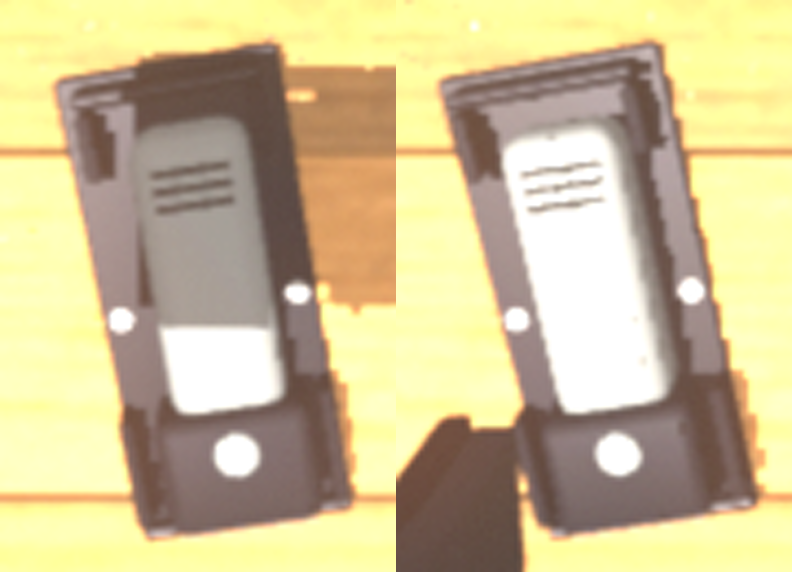

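The crop shows the black head with the white dot at the bottom, away from the robot, so the beam runs roughly along +x. It lies in the black cradle, which has its back wall at the top. I'll triangulate these features.

```bash
cat >> h.py <<'E'
def ray(p,u,v):
    d=Rm(p["orientation"])@np.array([(u-p["cx"])/p["fx"],-(v-p["cy"])/p["fy"],-1]); return np.array(p["position"]),d
def atz(p,u,v,z):
    o,d=ray(p,u,v); return o+d*(z-o[2])/d[2]
def tri(obs):
    A=np.zeros((3,3));b=np.zeros(3)
    for p,u,v in obs:
        o,d=ray(p,u,v);d=d/np.linalg.norm(d);M=np.eye(3)-np.outer(d,d);A+=M;b+=M@o
    return np.linalg.solve(A,b)
E
cat > t.py <<'E'
from h import *
import pickle
ps=pickle.load(open("w1.pkl","rb"))
F={"headdot":((236,455),(222,455),.036),"dotL":((121,320),(120,320),.006),"dotR":((298,293),(295,290),.006),"gripTail":((192,120),(166,120),.032),"bl":((58,80),(45,80),.022),"br":((283,48),(265,43),.022),"fl":((145,535),(150,535),.022),"fr":((350,510),(362,508),.022)}
for n,(a,b,z) in F.items():
    c=[((a[0]+.5)/4.4-.5+205,(a[1]+.5)/4.4-.5+130),((b[0]+.5)/4.4-.5+145,(b[1]+.5)/4.4-.5+130)]
    print(n,tri([(ps[i],*c[i]) for i in (0,1)]).round(4),[atz(ps[i],*c[i],z)[:2].round(4) for i in (0,1)])
E
python3 t.py
```

```text
headdot [ 0.5348 -0.3338  0.0383] [array([ 0.5357, -0.3338]), array([ 0.536 , -0.3343])]
dotL [ 0.5042 -0.3683  0.008 ] [array([ 0.5047, -0.3684]), array([ 0.5051, -0.3688])]
dotR [ 0.4949 -0.3151  0.0084] [array([ 0.496 , -0.3149]), array([ 0.4954, -0.3154])]
gripTail [ 0.439  -0.3463  0.028 ] [array([ 0.4381, -0.3463]), array([ 0.4383, -0.3455])]
bl [ 0.4316 -0.3853  0.0065] [array([ 0.4289, -0.3836]), array([ 0.4291, -0.3806])]
br [ 0.4209 -0.3207  0.0107] [array([ 0.4199, -0.3213]), array([ 0.4187, -0.319 ])]
fl [ 0.5712 -0.3614  0.0172] [array([ 0.5685, -0.3612]), array([ 0.569 , -0.3603])]
fr [ 0.5692 -0.2969  0.0032] [array([ 0.56  , -0.2989]), array([ 0.5598, -0.2953])]
```

The triangulated heights agree with the text: head top 38 mm against 36, grip top 28 against 32, cradle floor 8 against 6. The cradle sits at about (0.500, -0.341) with yaw about 9.7°. Next I grasp, lift and view the carton from two tilted poses.

```bash
cat > go1.py <<'E'
from h import *
import pickle
G=[0.490,-0.3413]; o=[180,0,-170.3]
env.goto([*G,0.09],o)
print("stop",env.move_straight([*G,0.009],rate=0.1,force_limit=8))
env.gripper_to(0.0,25)
s=env.read_state();print(s["opening"],s["finger_force"],s["position"],s["clock"])
env.move_straight([*G,0.12],rate=0.2)
s=env.read_state();print(s["opening"],s["finger_force"],s["force"])
ps=[]
for y in (-0.04,0.09):
    rot=R.from_euler('y',-45,degrees=True)*R.from_euler('xyz',[180,0,180],degrees=True)
    env.goto([0.46,y,0.24],rot.as_euler('xyz',degrees=True).tolist())
    p=env.grab_frame("wrist"); p["det"]={}
    for t in ("carton","carton_label","plain_carton"):
        p["det"][t]=env.trace(p,t)
        for d in env.search_frame(p,t): print(t,round(d["score"],2),np.round(d["xyz"],3))
    ps.append(p)
pickle.dump(ps,open("w2.pkl","wb"))
cv2.imwrite("pics/w2.png",np.vstack([np.hstack([cv2.resize(p["image"],(400,300)) for p in ps]),np.hstack([cv2.resize(p["image"][40:240,120:387],(400,300)) for p in ps])]))
s=env.read_state();print(s["clock"],s["position"],s["opening"])
E
python3 go1.py
```

```text
stop False
0.3898990265080677 24.97852920088917 [ 0.48995752 -0.34125945  0.0089407 ] 7.7583
0.3862542647488128 24.978482541628182 [ 0.38565669 -0.10329491 -1.46931647]Traceback (most recent call last):
  File "go1.py", line 13, in <module>
    env.goto([0.46,y,0.24],rot.as_euler('xyz',degrees=True).tolist())
    ~~~~~~~~^^^^^^^^^^^^^^^^^^^^^^^^^^^^^^^^^^^^^^^^^^^^^^^^^^^^^^^^^
workcell.Unreachable: the arm cannot take that pose within its joint ranges
```

```bash
python3 - <<'E'
from h import *
for a in (45,35,25,15):
  for x in (.40,.44,.48,.52):
    for z in (.16,.20,.24,.28):
      rot=R.from_euler('y',-a,degrees=True)*R.from_euler('xyz',[180,0,180],degrees=True)
      q=env.inverse_kinematics([x,-.04,z],rot.as_euler('xyz',degrees=True).tolist())
      if q is not None: print(a,x,z,np.round(q,0))
E
```

```text
35 0.4 0.24 [  23.  -20.  -61.   39.  -21. -146.]
35 0.4 0.28 [  27.  -23.  -54.   31.  -30. -140.]
35 0.44 0.24 [  19.  -14.  -58.   40.  -16. -144.]
35 0.44 0.28 [  23.  -17.  -51.   30.  -26. -136.]
35 0.48 0.24 [  16.   -9.  -54.   41.  -14. -143.]
35 0.48 0.28 [  20.  -12.  -47.   29.  -24. -133.]
35 0.52 0.24 [  14.   -4.  -50.   40.  -13. -141.]
35 0.52 0.28 [  18.   -7.  -43.   27.  -22. -130.]
25 0.4 0.16 [  21.   -9.  -61.   32.  -17. -140.]
25 0.4 0.2 [  24.  -13.  -54.   22.  -27. -132.]
25 0.4 0.24 [  25.  -16.  -49.   18.  -36. -128.]
25 0.4 0.28 [  26.  -18.  -43.   16.  -43. -125.]
25 0.44 0.16 [  19.   -4.  -57.   30.  -16. -137.]
25 0.44 0.2 [  21.   -8.  -50.   21.  -26. -128.]
25 0.44 0.24 [  22.  -10.  -44.   17.  -34. -124.]
25 0.44 0.28 [  22.  -13.  -39.   14.  -41. -121.]
25 0.48 0.16 [  17.    1.  -52.   28.  -15. -133.]
25 0.48 0.2 [  19.   -3.  -45.   19.  -25. -125.]
25 0.48 0.24 [  19.   -5.  -40.   15.  -33. -121.]
25 0.48 0.28 [  20.   -8.  -35.   13.  -40. -118.]
25 0.52 0.16 [  16.    5.  -46.   24.  -16. -128.]
25 0.52 0.2 [  17.    2.  -40.   17.  
[... 221 characters left out ...]
.24 [  22.  -10.  -38.    8.  -48. -117.]
15 0.4 0.28 [  22.  -12.  -34.    7.  -55. -116.]
15 0.44 0.16 [  19.    0.  -43.    9.  -33. -116.]
15 0.44 0.2 [  20.   -3.  -39.    8.  -40. -115.]
15 0.44 0.24 [  20.   -5.  -34.    7.  -47. -114.]
15 0.44 0.28 [  20.   -7.  -30.    6.  -54. -113.]
15 0.48 0.16 [  17.    4.  -38.    8.  -34. -114.]
15 0.48 0.2 [  18.    2.  -34.    7.  -40. -112.]
15 0.48 0.24 [  18.   -1.  -30.    6.  -47. -111.]
15 0.48 0.28 [  18.   -3.  -25.    6.  -53. -110.]
15 0.52 0.16 [  16.    8.  -33.    7.  -34. -111.]
15 0.52 0.2 [  16.    6.  -29.    6.  -41. -110.]
15 0.52 0.24 [  16.    4.  -25.    6.  -47. -109.]
15 0.52 0.28 [  16.    2.  -21.    5.  -53. -108.]
```

```bash
sed -i -e '/^G=/,/"force"\]/d' -e 's/-45,/-35,/' -e 's/\[0.46,y,0.24\]/[0.50,y,0.27]/' go1.py; python3 go1.py
```

```text
carton 0.8 [0.628 0.032 0.086]
carton_label 0.95 [0.629 0.03  0.086]
plain_carton 0.84 [ 0.622 -0.107  0.07 ]
carton 0.91 [0.631 0.033 0.07 ]
carton_label 0.79 [0.623 0.03  0.071]
plain_carton 0.71 [ 0.631 -0.097  0.062]
11.025 [0.50011914 0.08936901 0.27014512] 0.3870657695951732
```

View pics/w2.png

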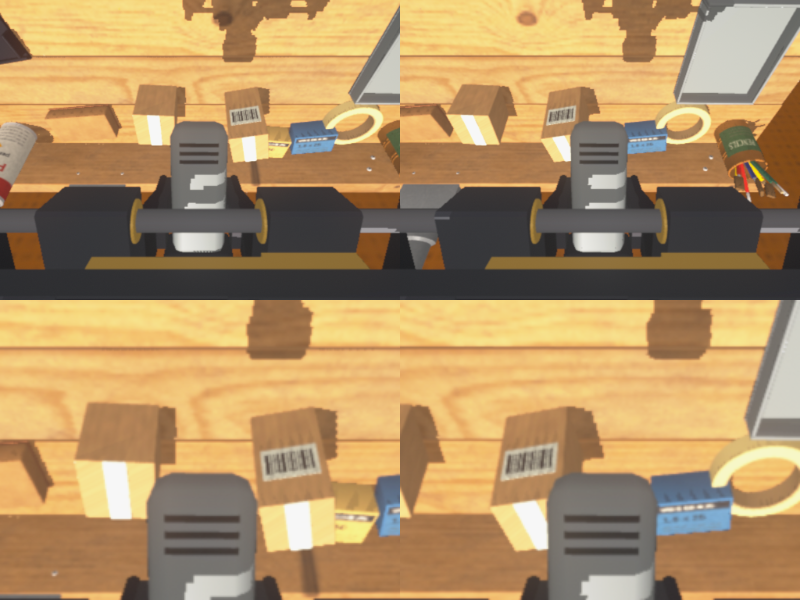

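Both views show the striped label on the taller carton, at crop pixels (290,460) and (530,462). The plain carton at (115,450) has none. I'll enlarge it for corner picking.

```bash
python3 - <<'E'
from h import *
import pickle
ps=pickle.load(open("w2.pkl","rb")); out=[]
for p,x0 in zip(ps,(280,175)):
    c=p["image"][105:211,x0:x0+72]; out.append(cv2.resize(c,None,fx=5.5,fy=5.5,interpolation=cv2.INTER_CUBIC))
    hsv=cv2.cvtColor(p["image"],cv2.COLOR_BGR2HSV); m=np.zeros(hsv.shape[:2],np.uint8)
    m[130:165,x0:x0+72]=(hsv[130:165,x0:x0+72,1]<85)*255
    m=cv2.morphologyEx(m,cv2.MORPH_CLOSE,np.ones((3,3)))
    c=max(cv2.findContours(m,0,2)[0],key=cv2.contourArea); r=cv2.minAreaRect(c); print(cv2.contourArea(c),r,cv2.approxPolyDP(c,4,True)[:,0].tolist(),cv2.boxPoints(r).round(1).tolist())
    print(p["position"],p["orientation"])
cv2.imwrite("pics/c2.png",np.hstack(out)); print(np.hstack(out).shape)
E
```

```text
727.5 ((313.2552795410156, 147.53599548339844), (20.514652252197266, 39.457969665527344), 81.63410949707031) [[330, 136], [294, 141], [295, 159], [333, 155]] [[292.20001220703125, 140.3000030517578], [331.29998779296875, 134.5], [334.29998779296875, 154.8000030517578], [295.20001220703125, 160.60000610351562]]
[ 0.342569   -0.04025046  0.3584609 ] [-5.15587770e+01  3.27048509e-02  9.00071585e+01]
658.5 ((205.54368591308594, 147.27301025390625), (19.590824127197266, 40.32707595825195), 80.90972137451172) [[224, 135], [191, 140], [187, 159], [223, 154]] [[184.10000610351562, 140.8000030517578], [223.89999389648438, 134.39999389648438], [227.0, 153.8000030517578], [187.1999969482422, 160.10000610351562]]
[0.34223555 0.09016373 0.35871409] [-5.16247877e+01 -2.02185810e-03  9.00891094e+01]
(583, 792, 3)
```

View pics/c2.png

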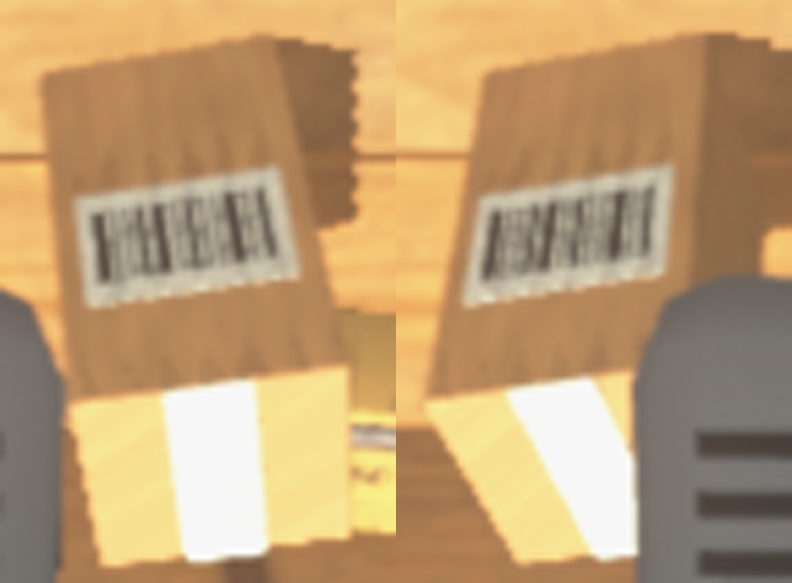

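```bash
cat > fit.py <<'E'
from h import *
import pickle
from scipy.optimize import least_squares
ps=pickle.load(open("w2.pkl","rb"))
O=[(0,75,198,-30,-23,48),(0,278,167,-30,23,48),(0,90,308,-30,-23,82),(0,300,275,-30,23,82),(0,42,75,-30,-29,0),(0,270,37,-30,29,0),(0,68,405,-30,-29,110),(0,348,367,-30,29,110),(0,102,565,30,-29,110),(0,350,540,30,29,110),
(1,84,198,-30,-23,48),(1,277,165,-30,23,48),(1,66,306,-30,-23,82),(1,268,274,-30,23,82),(1,92,72,-30,-29,0),(1,309,35,-30,29,0),(1,32,402,-30,-29,110),(1,124,563,30,-29,110)]
def f(q):
    r=[];Rc=R.from_euler('z',q[3]).as_matrix()
    for i,u,v,x,y,z in O:
        p=ps[i]; W=Rc@np.array([x,y,z])/1e3+[q[0],q[1],q[2]]
        c=Rm(p["orientation"]).T@(W-p["position"])
        r+= [p["fx"]*c[0]/-c[2]+p["cx"]-((u+.5)/5.5-.5+(280,175)[i]), -p["fy"]*c[1]/-c[2]+p["cy"]-((v+.5)/5.5-.5+105)]
    return np.array(r)
s=least_squares(f,[.64,.03,0,0],loss='soft_l1'); q=s.x
print(q[:3].round(4),np.degrees(q[3]),"rms",np.sqrt((f(q)**2).mean()),np.abs(f(q)).max())
g=least_squares(lambda a:f([a[0],a[1],0,a[2]]),[.64,.03,0],loss='soft_l1').x; print(g[:2].round(4),np.degrees(g[2]))
L=R.from_euler('z',g[2]).apply([-.03,0,.065])+[g[0],g[1],0]; print("label",L.round(4))
E
python3 fit.py
```

```text
[ 6.595e-01  3.870e-02 -4.000e-04] 12.34339939415032 rms 0.5549193465842429 1.1400451718545526
[0.6591 0.0387] 12.346167673027558
label [0.6297 0.0323 0.065 ]
```

The fit is good: rms 0.55 px, base height -0.4 mm and the sizes match. The carton is at (0.659, 0.039) with yaw 12.3° and the label at (0.630, 0.032, 0.065). I'll check how the scanner sits in the hand against the image, then scan.

```bash
python3 - <<'E'
from h import *
import pickle
p=pickle.load(open("w2.pkl","rb"))[1]
s=env.read_state(); Rt=Rm(s["tool_rot"])
for n,v in (("tail",(-.050,0,.020)),("tailtop",(-.046,0,.023))):   # beam, left, up of TCP
    W=np.array(s["position"])+Rt@np.array([-v[0],v[1],-v[2]])
    c=Rm(p["orientation"]).T@(W-p["position"]); print(n,p["fx"]*c[0]/-c[2]+p["cx"],-p["fy"]*c[1]/-c[2]+p["cy"],"seen ~ (256,157)")
L=np.array([.6297,.0323]);yaw=12.35;b=np.array([np.cos(np.radians(yaw)),np.sin(np.radians(yaw))])
T=L-.1705*b;o=[180,0,yaw-180]
env.goto([*T,.14],o)
env.move_straight([*T,.053],rate=0.12)
env.dwell(1.8)
s=env.read_state();print(s["clock"],s["position"],s["tool_rot"])
p=env.grab_frame("scene"); cv2.imwrite("pics/s1.png",cv2.resize(p["image"][120:260,180:340],(800,700))[:600])
E
```

```text
tail 251.8690296645129 158.2851483435259 seen ~ (256,157)
tailtop 251.83187760736342 168.70800206081373 seen ~ (256,157)
14.7917 [ 0.46315074 -0.00416396  0.05302166] [-1.79999511e+02  1.54111926e-03 -1.67648686e+02]
```

View pics/s1.png

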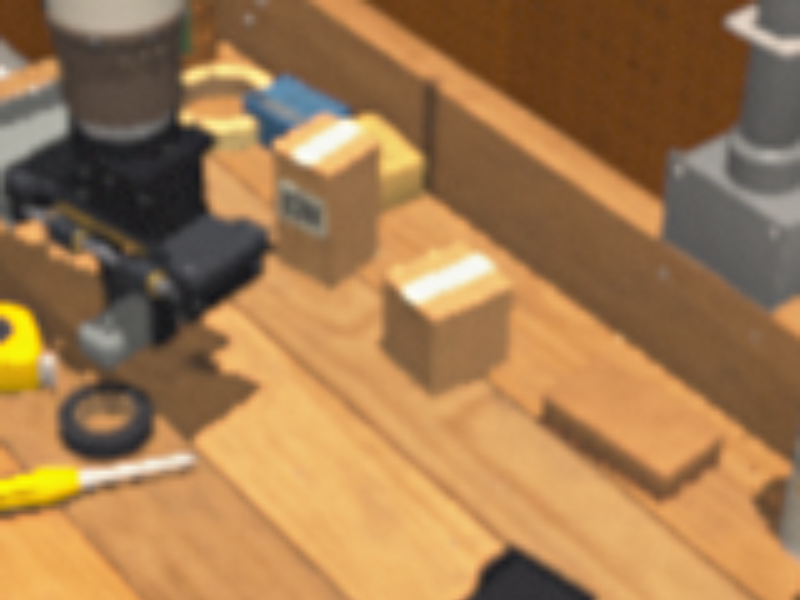

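The scanner is in front of the labelled carton, level and square to it; the label is at crop (300,208). In the w2 frame the scanner's centreline matches the gripper's at column 255, so it isn't twisted in the hand. Now I lay it back.

```bash
python3 - <<'E'
from h import *
import pickle
env.dwell(0.4)
s=env.read_state();P=s["position"]
env.move_straight([P[0],P[1],.12],rate=0.2)
G=[0.490,-0.3413]; o=[180,0,-170.3]
env.goto([*G,0.11],o)
print("stop",env.move_straight([*G,0.0095],rate=0.08,force_limit=6), env.read_state()["position"])
print(env.read_state()["force"])
env.gripper_to(1.0)
env.move_straight([*G,0.12],rate=0.2)
env.goto([0.44,-0.26,0.26],[180,0,180])
p=env.grab_frame("wrist")
c=p["image"][130:260,145:235]; cv2.imwrite("pics/c3.png",cv2.resize(np.clip(c*1.6,0,255).astype(np.uint8),None,fx=4.4,fy=4.4,interpolation=cv2.INTER_CUBIC))
pickle.dump(p,open("w3.pkl","wb"))
print(env.read_state()["clock"])
E
```

```text
stop False [ 0.490463   -0.34150371  0.01010828]
[-0.15639083  0.72086832 -1.37964235]
20.975
```

View pics/c3.png

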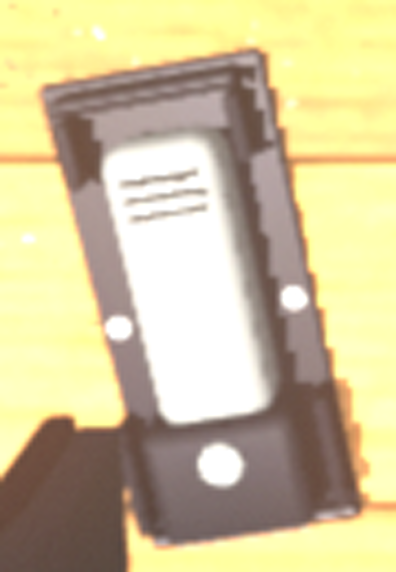

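The scanner lies centred in its cradle, head at the bottom and clear of the walls. Next I take the carton, after refining the tray's centre from both fixed cameras.

```bash
python3 - <<'E'
from h import *
cs=[]
for n in ("top","scene"):
    p=env.grab_frame(n)
    for d in env.trace(p,"tray")[:1]:
        c=max(cv2.findContours(d["mask"].astype(np.uint8),0,2)[0],key=cv2.contourArea)
        q=cv2.approxPolyDP(c,8,True)[:,0]
        print(n,round(d["score"],2),[atz(p,*k,.03)[:2].round(3).tolist() for k in q])
        cs.append(atz(p,*cv2.minAreaRect(c)[0],.02)); print(cs[-1])
C=[0.6591,0.0387];o=[180,0,12.35-180]
env.goto([*C,.17],o)
print("stop",env.move_straight([*C,.075],rate=0.1,force_limit=8))
env.gripper_to(0.0,30)
s=env.read_state();print(s["opening"],s["finger_force"],s["clock"])
env.move_straight([*C,.20],rate=0.15)
s=env.read_state();print(s["opening"],s["finger_force"],s["force"],s["clock"])
E
```

```text
top 0.87 [[0.635, 0.345], [0.479, 0.349], [0.476, 0.219], [0.629, 0.216]]
[0.55498612 0.28582588 0.02      ]
scene 0.74 [[0.632, 0.223], [0.628, 0.351], [0.46, 0.316], [0.464, 0.184]]
[0.5518258  0.28301211 0.02      ]
stop False
0.6656782039602993 29.998487108387053 24.3083
0.6652209163425393 29.99888150487095 [-0.30932228  0.62030002 -2.77274481] 25.2917
```

```bash
python3 - <<'E'
from h import *
T=[0.555,0.284];o=[180,0,-178]
env.goto([*T,.20],o)
print("stop",env.move_straight([*T,.0795],rate=0.08,force_limit=5),env.read_state()["position"])
s=env.read_state();print(s["force"],s["opening"])
env.gripper_to(1.0); env.dwell(.2)
env.move_straight([*T,.22],rate=0.15)
env.goto([0.45,0.1,0.35],o)
for n in ("top","scene"):
    p=env.grab_frame(n)
    for t in ("carton","plain_carton","scanner"):
        for d in env.search_frame(p,t)[:2]: print(n,t,round(d["score"],2),np.round(d["xyz"],3))
cv2.imwrite("pics/f.png",cv2.resize(p["image"][110:270,140:340],(750,600)))
s=env.read_state();print(s["clock"],s["force"])
E
```

```text
stop False [0.55533194 0.28423085 0.0801135 ]
[-0.31964473 -0.32657342 -2.47474807] 0.6656541738741699
top plain_carton 0.93 [ 0.645 -0.108  0.073]
top scanner 0.88 [ 0.502 -0.334  0.032]
scene carton 0.97 [0.542 0.254 0.076]
scene plain_carton 0.57 [ 0.643 -0.13   0.064]
scene scanner 0.91 [ 0.505 -0.347  0.034]
scene scanner 0.26 [ 0.639 -0.133  0.061]
31.45 [0.55936738 0.48077244 0.63523689]
```

View pics/f.png

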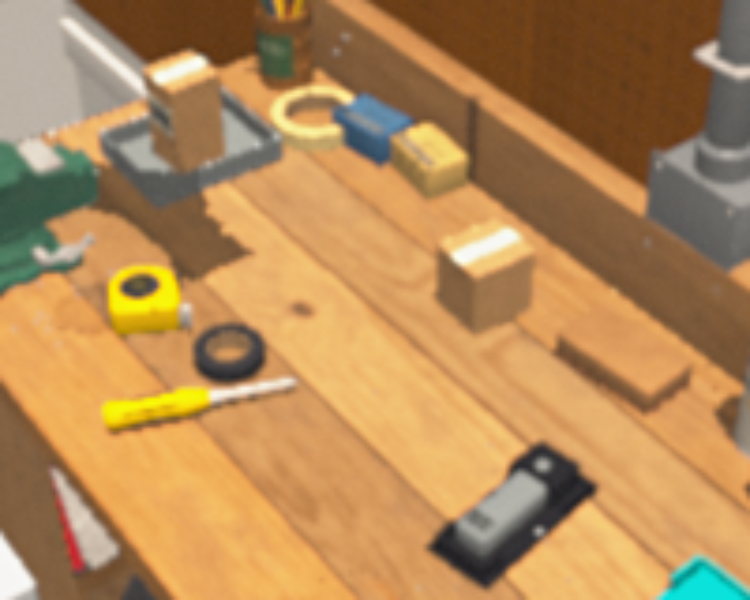

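The carton stands upright inside the grey tray at (185,115). The scanner lies in its black cradle at (515,510), the plain carton at (487,277) hasn't moved, and the gripper is clear.

```bash
python3 -c "
from workcell import env
print(env.close_job())"
```

```text
the job is handed in; nothing more can be done
None
```

I handed the job in at about 31 s: the scanner was held square to the label at about 10 cm for 2 s and is back in its cradle, the labelled carton stands upright in the grey tray, and the other carton was left alone (the robot gives no signal that the label was read).

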